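# Long-nose pliers back into their foam pocket

### The arm

A 7-joint arm with a two-finger parallel gripper is mounted at the origin on the work surface. World frame = base frame: x ahead of the robot, y to its left, z up, the work surface at z = 0. Lengths are in m, angles in rad, forces in N, time in s.
With the tool pointing down it reaches from about 0.4 to 0.85 m from the base axis. Payload 4.5 kg.
Tool frame: the origin (TCP) lies on the centre line of the jaws, within the pads' length; the fingertips stand r.tip_extent ahead of it and the grasp point (between the pads) is the TCP (r.tip_extent is the distance from the TCP to the fingertips, in m); z points along the fingers, y is the line along which they close (so a half turn about z gives the same grasp; the last joint's range is limited). The gripper opens to 88 mm and grips with 3 to 60 N. Pads are 18 mm wide; open, the fingers measure 123 mm over their backs; the gripper's body (75 mm by 187 mm) begins 45 mm behind the grasp point.
Start: joints at [-1.262, 0.689, -0.195, 1.565, 0.157, 0.902, -0.215], TCP at [0.17, 0.602, 0.23] pointing down, gripper open.
Joint ranges: [-3.01, 3.01], [-0.46, 2.08], [-1.47, 1.51], [0.13, 2.56], [-1, 4.14], [0.04, 2.09], [-2.66, 2.66]. Speed limits (rad/s): [2.57, 2.57, 3.14, 3.14, 3.14, 3.14, 3.14].

### API

Orientations are given as a unit quaternion [x, y, z, w].
In Python, from plant import sensors, vision, finish_job, r gives the robot as it stands. The module is installed in compiled form; this text tells all that it offers.
- The arm moves only by the tool step_arm, never from a script. Its argument "steps" is a list of rows, each a list of 2 entries, a list of its own where there are three numbers: the shift along the tool's x, y, z in cm, then the turn, a rotation vector about the tool's x, y, z in degrees. A call has 1 to 12 rows; each row shifts and turns the commanded pose from where the row before left it, along the tool's axes as they then stand; what a row does not reach is not made up. A row lasts 1/8 s, in which the tool goes at most 62.5 mm and 10.7 degrees, less where a joint would pass 70% of its speed; a pose out of reach is approached as far as the arm can. A call with a gripper value outside its range is refused whole. "claw" is the opening, from -1 (shut) to 1 (fully open), set as the call begins (left out, the last holds). The fingers move at their own pace and stop on an object; "grip_force" is the grip in N (left out, the last holds). Time passes only in rows, so rows that do not move let the fingers close. It gives the time, the measured TCP pose, the force, the opening and the grip force at its end, in the units of the state.
- sensors.get_state(): the state, without advancing time (a new reading comes with each control period).
- vision.snapshot(name): name is "side" or "top"; returns a dict with "img" (480x640x3 uint8, red, green, blue), "fx", "fy", "cx", "cy" (pixels), "position" and "rotation" of the camera in the world. Camera axes: x right, y down, z forward; pixel columns grow to the right and rows downward; lengths in m; the calibration is good to about 2 mm. A picture is of the moment at which its call begins. There is no depth.
- finish_job(): hands the job in; it is judged then, once.
The state is a dict: "clock": time; "q": joint angles; "qd": joint speeds; "joint_torque": joint torques, N m; "tool_pos": TCP position; "eef_rot": TCP orientation; "contact_force": force on the tool from outside, world axes, zero at the start; "moment": the same for the moment, N m; "opening": opening from 0.0 (shut) to 1.0 (fully open); "finger_force": force on a finger pad.
Only numpy, scipy, OpenCV 4.12 (cv2) and the standard library are available. Lean on these libraries where they do the work, as an engineer would, in place of code of your own. Each camera call takes 0.05 s, during which the arm holds its last target. There are 200 camera calls.

### The job

Put the red-handled long-nose pliers back into their empty, pliers-shaped pocket in the black foam insert, nose in the narrow end, and press them all the way down so they lie flat and fully home, then let go. Leave the blue-handled cutters lying where they are.

Things in the scene. Friction and masses are not known exactly. Their poses are not given: they have to be found in the camera images.
- pliers: Long-nose pliers, red handles, steel head, lying flat: 185 long, 72 wide, 20 mm thick, about 0.22 kg. Origin under the pivot, at the underside; x points to the nose tip (80 mm ahead), handles end 105 mm behind; z up. Round the origin the head is a flat-sided, flat-topped steel block, x -20 to 20, y -13 to 13 mm, 20 mm high: grasp it there across y.
- pocket (a point): Where the pliers' origin lies when fully home; x to the pocket's narrow (nose) end, z up; foam top 18 mm above. Outline of the pliers plus 5 mm all round. The yellow bed starts 8 mm above this point: pliers laid in stay 8 mm high until pressed with 8 to 12 N at about 15 mm/s; the bed then stays down. Finger notches: x -25 to 25, y -60 to 60 mm, bottom 6 mm below.
- foam: The foam insert holding the pocket: fixed flat block, black top over a yellow layer, 235 x 185 mm, 32 mm high. Origin on the bench, 14 mm under pocket, same axes; it spans x -130 to 105, y -75 to 110 mm. A steel wrench already fills its own place beside the pocket, at y about 88 mm, rising 6 mm above the foam.
- cutters: Side cutters, blue handles, short steel nose, loose and lying flat: 127 long, 60 wide, 20 mm thick. Origin under the pivot, x to the nose (36 mm ahead; handles end 75 mm behind). Not to be moved.
Things that resemble listed ones, but are neither listed nor needed, are in the scene too. There is more than one size of the pliers; the one meant has the size given above.

How it is judged:
By the outcome, as a careful person would: the job done as asked, in the order asked, and still so for the second after the job is handed in, with the robot touching nothing.
It also fails if it takes over 38 s, if anything falls off the work surface, if the arm or the gripper's body presses on something with over 40 N, if the wrist force passes 120 N, or if a joint passes its speed limit or range.

## Working session

There is one attempt and no reset: what is moved stays moved. The work goes in short steps, Python scripts to look and compute and a tool call to move; the robot and the scene stay as the last step left them, time stands still between calls to the robot, and variables do not carry over. Pictures are saved under pics/ and viewed, at most 10 in all, crops included, and the job is handed in when it is done.

Besides the shell and the picture viewer there is one more tool, called after "Call:" as name(argument=value, ...), one argument or row to a line, values as JSON. step_arm: Moves the arm, as the interface text tells. Its arguments: {"type":"object","properties":{"steps":{"type":"array"},"claw":{"type":"number"},"grip_force":{"type":"number"}},"required":["steps"]}

```bash
mkdir -p pics; cat > h.py <<'E'
import numpy as np, cv2
from plant import sensors, vision, finish_job, r
def snap(name,fn):
    s=vision.snapshot(name); cv2.imwrite('pics/'+fn,cv2.cvtColor(np.array(s['img']),cv2.COLOR_RGB2BGR)); np.save('pics/'+fn+'.npy',s,allow_pickle=True); return s
def load(fn): return np.load('pics/'+fn+'.npy',allow_pickle=True).item()
def ray(s,u,v,z):
    d=np.array(s['rotation'])@np.array([(u-s['cx'])/s['fx'],(v-s['cy'])/s['fy'],1]); p=np.array(s['position']); return p+d*(z-p[2])/d[2]
E
python3 - <<'E'
from h import *
for n in('top','side'):
    s=snap(n,n+'1.png'); print(n,s['fx'],s['cx'],s['cy'],s['position'],np.round(s['rotation'],3).tolist())
print(r.tip_extent, sensors.get_state())
E
```

```text
top 564.7908491739207 323.3598413249338 236.6032155548118 [ 0.26829421 -0.10473755  1.34418236] [-0.705, 0.706, -0.05, 0.046]
side 458.3943212531468 311.34960099507333 239.1796951615061 [0.21106688 0.36754644 0.6978144 ] [-0.232, 0.914, -0.319, 0.09]
0.019 {'clock': 0.1, 'q': array([-1.26219798,  0.68993385, -0.19451718,  1.56619331,  0.15730935,
        0.90248558, -0.21509979]), 'qd': array([ 9.28351389e-04, -2.54921885e-03,  7.57593504e-04, -2.84131420e-03,
       -3.43622567e-04,  3.05420963e-04, -7.06739350e-05]), 'joint_torque': array([-3.29101698e-03, -5.28499997e+01, -1.27137333e+00, -1.53838366e+01,
       -5.25383733e-02,  2.00238821e-03,  4.64882567e-05]), 'tool_pos': array([0.16948898, 0.60100124, 0.22948156]), 'eef_rot': array([ 1.36930400e-01,  9.90580336e-01, -8.12757994e-04, -5.15536526e-05]), 'contact_force': array([-0.63080895,  0.45406253,  0.35623204]), 'moment': array([ 0.03488012, -0.05719511,  0.00585999]), 'finger_force': 0.0, 'opening': 1.0012363609300348}
```

View pics/top1.png

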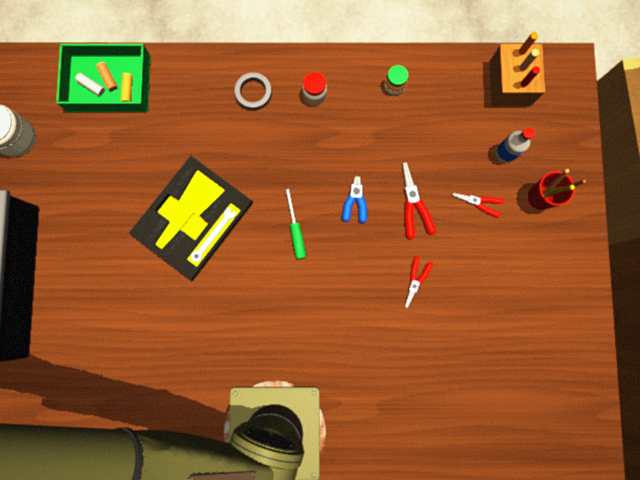

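View pics/side1.png

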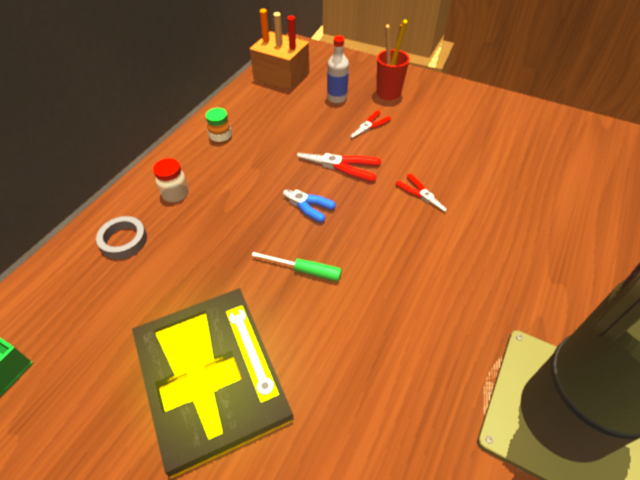

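```bash
cat >> h.py <<'E'
from scipy.spatial.transform import Rotation as R
def ray(s,u,v,z):
    d=R.from_quat(s['rotation']).as_matrix()@np.array([(u-s['cx'])/s['fx'],(v-s['cy'])/s['fy'],1]); p=np.array(s['position']); return p+d*(z-p[2])/d[2]
def crop(s,x,y,w,h,k):
    return cv2.resize(cv2.cvtColor(np.array(s['img'])[y:y+h,x:x+w],cv2.COLOR_RGB2BGR),None,fx=k,fy=k,interpolation=cv2.INTER_CUBIC)
E
python3 - <<'E'
from h import *
t=load('top1.png');s=load('side1.png')
a=np.hstack([crop(t,385,155,66,100,3),crop(t,120,145,150,100+45,3)[:300,:]]) if 0 else None
im=np.zeros((600,800,3),np.uint8)
def put(c,x,y): im[y:y+c.shape[0],x:x+c.shape[1]]=c
put(crop(t,380,155,80,96,3),0,0); put(crop(s,290,140,100,50,3),0,300); put(crop(t,125,150,133,133,3),400,0)
put(crop(s,125,285,180,100,2),400,400); put(crop(s,125,385,180,0+75,2),0,450)
cv2.imwrite('pics/c1.png',im)
for n,i,z in(('top',t,.032),('side',s,.032)):
    hsv=cv2.cvtColor(np.array(i['img']),cv2.COLOR_RGB2HSV)
    red=((hsv[...,0]<4)|(hsv[...,0]>176))&(hsv[...,1]>200)&(hsv[...,2]>120)
    st=(hsv[...,1]<60)&(hsv[...,2]>70)
    m=np.zeros(red.shape,bool)
    (x,y,w,h)=(395,155,50,90) if n=='top' else (292,145,95,42)
    m[y:y+h,x:x+w]=1
    for nm,k in(('red',red&m),('steel',st&m)):
        ys,xs=np.nonzero(k); print(n,nm,len(xs),np.round(ray(i,xs.mean(),ys.mean(),.01),4),cv2.boxPoints(cv2.minAreaRect(np.c_[xs,ys].astype(np.float32))).round(1).tolist())
E
```

```text
top red 547 [ 0.4951 -0.3363  0.01  ] [[398.3999938964844, 202.0], [426.70001220703125, 195.3000030517578], [435.6000061035156, 232.39999389648438], [407.20001220703125, 239.10000610351562]]
top steel 325 [ 0.5738 -0.3212  0.01  ] [[399.6000061035156, 163.89999389648438], [411.70001220703125, 161.5], [419.6000061035156, 200.89999389648438], [407.5, 203.3000030517578]]
side red 310 [ 0.4973 -0.3317  0.01  ] [[332.6000061035156, 169.8000030517578], [338.20001220703125, 150.1999969482422], [379.29998779296875, 161.89999389648438], [373.70001220703125, 181.5]]
side steel 232 [ 0.5766 -0.3284  0.01  ] [[297.6000061035156, 156.5], [299.1000061035156, 147.89999389648438], [341.3999938964844, 155.60000610351562], [339.8999938964844, 164.1999969482422]]
```

View pics/c1.png

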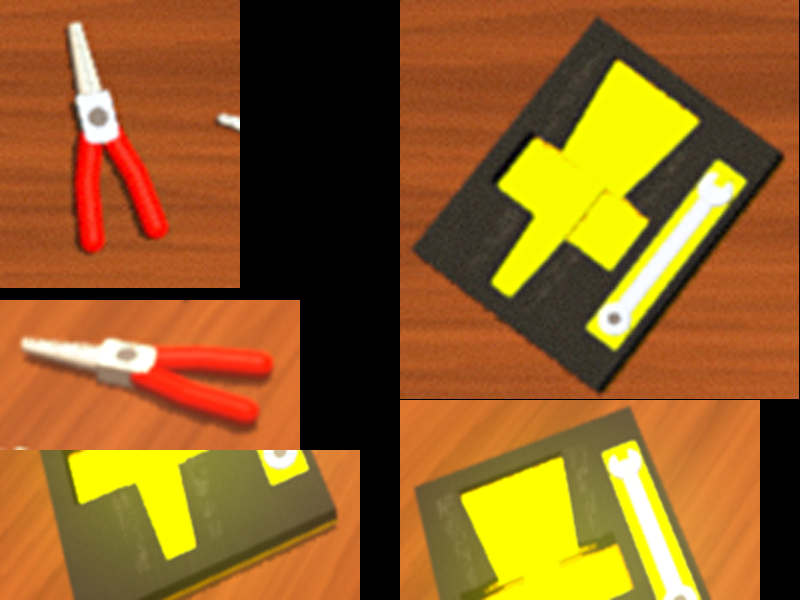

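```bash
python3 - <<'E'
from h import *
t=load('top1.png');s=load('side1.png')
P=lambda i,u,v,z:ray(i,u,v,z)[:2]
for nm,i,pv,tip,h1,h2 in(('top',t,(412.3,194),(405,163),(410.5,237),(432,233)),('side',s,(332.3,158),(297.5,154),(380,161.5),(374,180))):
    a=P(i,*pv,.02);b=P(i,*tip,.01);c=(P(i,*h1,.01)+P(i,*h2,.01))/2
    d=b-c; print(nm,a.round(4),b.round(4),c.round(4),np.linalg.norm(d),np.degrees(np.arctan2(d[1],d[0])))
for nm,i,C in(('top',t,[(191,155.7),(252.3,201.7),(192.3,278.3),(129.7,232.3)]),('side',s,[(132.5,329),(241,289),(292.5,417)])):
    w=[P(i,*c,.032) for c in C]; print(nm,np.round(w,4).tolist(),[round(float(np.linalg.norm(w[k]-w[k-1])),4) for k in range(len(w))])
    ctr=(w[0]+w[2])/2; d=w[2]-w[1]; d/=np.linalg.norm(d)
    x=d; y=np.array([-d[1],d[0]])
    o=ctr+x*.0125-y*.0175
    print(' pocket',o.round(4),np.degrees(np.arctan2(x[1],x[0])))
q=sensors.get_state()['eef_rot'];print(R.from_quat(q).as_matrix().round(3))
E
```

```text
top [ 0.5521 -0.3246] [ 0.631  -0.3104] [ 0.4544 -0.3453] 0.1800956683551039 11.179525565305127
side [ 0.5533 -0.3262] [ 0.6342 -0.312 ] [ 0.4534 -0.3452] 0.18386502560478948 10.427027879741376
top [[0.6436, 0.2042], [0.5315, 0.0563], [0.3509, 0.1927], [0.459, 0.3423]] [0.2306, 0.1857, 0.2263, 0.1846]
 pocket [0.4978 0.22  ] 142.93125374305407
side [[0.6448, 0.2049], [0.5325, 0.058], [0.3462, 0.2016]] [0.2987, 0.1849, 0.2352]
 pocket [0.4963 0.2248] 142.38792188323754
[[-0.963  0.271 -0.   ]
 [ 0.271  0.962 -0.002]
 [-0.    -0.002 -1.   ]]
```

The choice is the large red pliers at top px (412,194), about 182 mm long. The lookalikes are two small red pliers at (480,203) and (417,282), about 120 mm, and the blue cutters at (356,200). The foam's nose end points to the lower left, with the wrench on the right.

```bash
cat >> h.py <<'E'
def Rd(yaw):
    c,s=np.cos(np.radians(yaw)),np.sin(np.radians(yaw)); return R.from_matrix(np.array([[c,s,0],[s,-c,0],[0,0,-1.]]))
def plan(pos,yaw,n,p0=None,y0=None):
    st=sensors.get_state()
    p=np.array(st['tool_pos'] if p0 is None else p0); q=R.from_quat(st['eef_rot']) if y0 is None else Rd(y0)
    dp=(np.array(pos)-p)/n; rv=(q.inv()*Rd(yaw)).as_rotvec()
    rows=[]
    for k in range(n):
        rows.append([np.round(q.inv().apply(dp)*100,2).tolist(),np.round(np.degrees(rv/n),1).tolist()]); q=q*R.from_rotvec(rv/n)
    print(rows)
E
python3 - <<'E'
from h import *
plan((.48,.2,.23),90,12); plan((.5527,-.3254,.15),10.8,12,(.48,.2,.23),90)
E
```

```text
[[[-3.4, -2.51, 0.0], [-0.0, 0.0, 6.2]], [[-3.65, -2.13, -0.0], [-0.0, 0.0, 6.2]], [[-3.86, -1.73, -0.0], [-0.0, 0.0, 6.2]], [[-4.02, -1.3, -0.0], [-0.0, 0.0, 6.2]], [[-4.14, -0.86, -0.0], [-0.0, 0.0, 6.2]], [[-4.21, -0.41, -0.0], [-0.0, 0.0, 6.2]], [[-4.23, 0.05, -0.0], [-0.0, 0.0, 6.2]], [[-4.2, 0.5, -0.0], [-0.0, 0.0, 6.2]], [[-4.12, 0.95, -0.0], [-0.0, 0.0, 6.2]], [[-3.99, 1.39, -0.0], [-0.0, 0.0, 6.2]], [[-3.82, 1.81, -0.0], [-0.0, 0.0, 6.2]], [[-3.6, 2.21, -0.0], [-0.0, 0.0, 6.2]]]
[[[-4.38, 0.61, 0.67], [0.0, 0.0, 6.6]], [[-4.28, 1.11, 0.67], [0.0, 0.0, 6.6]], [[-4.12, 1.59, 0.67], [0.0, 0.0, 6.6]], [[-3.91, 2.05, 0.67], [0.0, 0.0, 6.6]], [[-3.65, 2.49, 0.67], [0.0, 0.0, 6.6]], [[-3.34, 2.89, 0.67], [0.0, 0.0, 6.6]], [[-2.99, 3.26, 0.67], [0.0, 0.0, 6.6]], [[-2.59, 3.58, 0.67], [0.0, 0.0, 6.6]], [[-2.16, 3.85, 0.67], [0.0, 0.0, 6.6]], [[-1.71, 4.08, 0.67], [0.0, 0.0, 6.6]], [[-1.23, 4.25, 0.67], [0.0, 0.0, 6.6]], [[-0.73, 4.36, 0.67], [0.0, 0.0, 6.6]]]
```

Call:
step_arm(
  steps=[
    [[-3.4,-2.5,0],[0,0,6.2]],
    [[-3.65,-2.1,0],[0,0,6.2]],
    [[-3.85,-1.7,0],[0,0,6.2]],
    [[-4.0,-1.3,0],[0,0,6.2]],
    [[-4.15,-0.85,0],[0,0,6.2]],
    [[-4.2,-0.4,0],[0,0,6.2]],
    [[-4.2,0.05,0],[0,0,6.2]],
    [[-4.2,0.5,0],[0,0,6.2]],
    [[-4.1,0.95,0],[0,0,6.2]],
    [[-4.0,1.4,0],[0,0,6.2]],
    [[-3.8,1.8,0],[0,0,6.2]],
    [[-3.6,2.2,0],[0,0,6.2]],
  ],
  claw=1,
)

```text
clock: 1.6
tool_pos: [0.4801, 0.2005, 0.23]
eef_rot: [0.709, 0.705, -0.0, -0.0]
contact_force: [0.5, 0.5, 0.1]
opening: 0.998
finger_force: 0.0
```

Call:
step_arm(
  steps=[
    [[-4.4,0.6,0.65],[0,0,6.6]],
    [[-4.3,1.1,0.65],[0,0,6.6]],
    [[-4.1,1.6,0.65],[0,0,6.6]],
    [[-3.9,2.05,0.65],[0,0,6.6]],
    [[-3.65,2.5,0.65],[0,0,6.6]],
    [[-3.35,2.9,0.65],[0,0,6.6]],
    [[-3.0,3.25,0.65],[0,0,6.6]],
    [[-2.6,3.6,0.65],[0,0,6.6]],
    [[-2.15,3.85,0.65],[0,0,6.6]],
    [[-1.7,4.1,0.65],[0,0,6.6]],
    [[-1.25,4.25,0.65],[0,0,6.6]],
    [[-0.75,4.35,0.65],[0,0,6.6]],
  ],
)

```text
clock: 3.1
tool_pos: [0.5509, -0.3255, 0.1515]
eef_rot: [0.996, 0.091, -0.0, -0.0]
contact_force: [0.5, -0.2, 0.3]
opening: 1.0
finger_force: 0.0
```

```bash
python3 - <<'E'
from h import *
t=snap('top','t2.png');s=snap('side','s2.png')
cv2.imwrite('pics/c2.png',np.hstack([crop(t,360,140,130,120,3),crop(s,270,100,130,120,3)]))
st=sensors.get_state();print(st['clock'],st['tool_pos'],st['q'].round(2),R.from_quat(st['eef_rot']).as_matrix().round(3))
plan((.5527,-.3254,.15),10.8,2)
E
```

```text
3.2 [ 0.54924895 -0.33083378  0.15138673] [ 0.26  0.84  0.4   1.61 -0.42  0.78 -0.55] [[ 0.984  0.177 -0.001]
 [ 0.177 -0.984 -0.005]
 [-0.002  0.005 -1.   ]]
[[[0.22, -0.24, 0.07], [0.1, 0.1, -0.3]], [[0.22, -0.24, 0.07], [0.1, 0.1, -0.3]]]
```

View pics/c2.png

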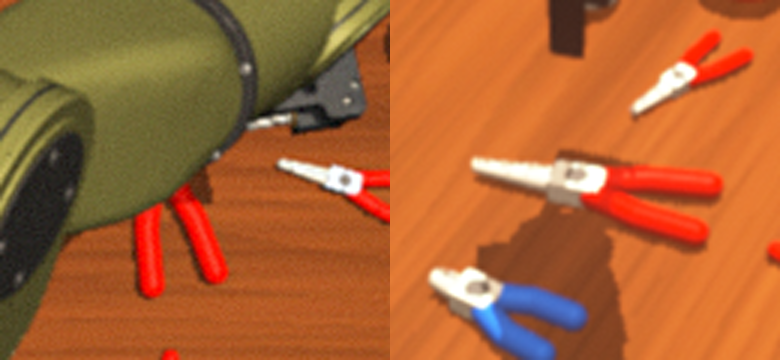

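Call:
step_arm(
  steps=[
    [[0.2,0,0],[0,0,0]],
    [[0.1,0,0],[0,0,0]],
    [[0,0,0],[0,0,0]],
  ],
  claw=0.4,
)

```text
clock: 3.58
tool_pos: [0.5545, -0.3223, 0.1523]
eef_rot: [0.996, 0.094, 0.0, -0.001]
contact_force: [-0.2, -1.0, -0.8]
opening: 0.705
finger_force: 0.0
```

```bash
python3 - <<'E'
from h import *
for i,x,y,w,h,n in((load('side1.png'),292,145,95,42,'s1'),(load('s2.png'),292,145,95,42,'s2'),(load('top1.png'),395,155,50,90,'t1')):
    im=np.array(i['img'])[y:y+h,x:x+w]; hsv=cv2.cvtColor(im,cv2.COLOR_RGB2HSV)
    st=((hsv[...,1]<60)&(hsv[...,2]>70)).astype(np.uint8); dk=((hsv[...,2]<160)&(hsv[...,1]<70)).astype(np.uint8)
    n_,l,S,C=cv2.connectedComponentsWithStats(dk)
    ys,xs=np.nonzero(st); print(n,xs.mean()+x,ys.mean()+y)
    for k in range(1,n_):
        if S[k,4]>5: c=C[k]+(x,y); print('  dark',S[k,4],c.round(1),ray(i,*c,.02).round(4))
st=sensors.get_state();print(st['clock'],st['tool_pos'],st['opening'],R.from_quat(st['eef_rot']).as_matrix().round(3)[:,0])
E
```

```text
s1 323.4353448275862 157.60344827586206
s2 322.5852534562212 157.6635944700461
t1 410.00615384615384 186.0523076923077
  dark 18 [412.1 193.7] [ 0.5527 -0.3242  0.02  ]
3.575 [ 0.55449851 -0.32234875  0.15231726] 0.7046973691389876 [0.982 0.187 0.001]
```

Call:
step_arm(
  steps=[
    [[-0.25,0.1,1.0],[0,0,0]],
    [[0,0,2],[0,0,0]],
    [[0,0,2],[0,0,0]],
    [[0,0,2],[0,0,0]],
    [[0,0,1.5],[0,0,0]],
    [[0,0,1],[0,0,0]],
    [[0,0,0],[0,0,0]],
    [[0,0,0],[0,0,0]],
  ],
)

```text
clock: 4.58
tool_pos: [0.552, -0.3258, 0.0577]
eef_rot: [0.996, 0.093, 0.0, 0.0]
contact_force: [0.5, -1.3, 0.5]
opening: 0.702
finger_force: 0.0
```

```bash
python3 - <<'E'
from h import *
t=snap('top','t3.png');s=snap('side','s3.png')
cv2.imwrite('pics/c3.png',np.hstack([crop(t,380,140,90,100,4),crop(s,280,100,110,100,4)]))
st=sensors.get_state();print(st['clock'],st['tool_pos'],st['opening'],R.from_quat(st['eef_rot']).as_matrix().round(3)[:,0])
plan((.553,-.325,.022),10.8,1)
E
```

```text
4.675 [ 0.55207226 -0.32574222  0.05789748] 0.698928323354895 [0.983 0.185 0.001]
[[[0.1, -0.06, 3.59], [0.1, -0.1, -0.1]]]
```

View pics/c3.png

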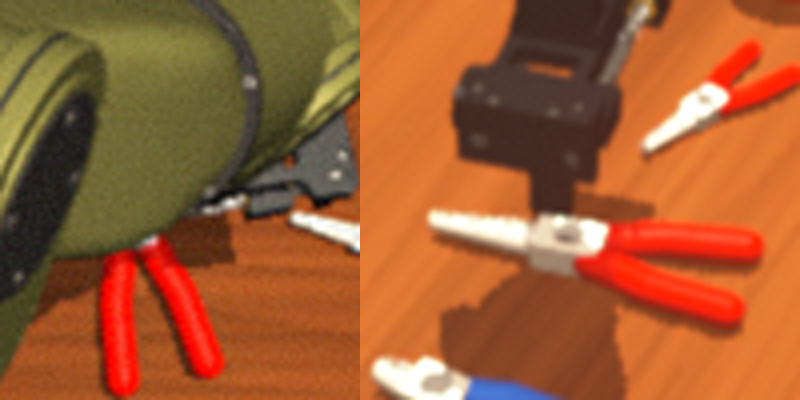

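```bash
cat >> h.py <<'E'
def proj(s,p):
    c=R.from_quat(s['rotation']).inv().apply(np.array(p)-s['position']); return (c[0]/c[2]*s['fx']+s['cx'],c[1]/c[2]*s['fy']+s['cy'])
E
python3 - <<'E'
from h import *
s=load('s3.png')
tc=np.array([.5521,-.3257,.0579]); y=np.array([.185,-.983,0])
for k in(-.031,0,.031):
    for z in (.039,.1): 
        u=np.array(proj(s,(tc+k*y)*[1,1,0]+[0,0,z])); print(k,z,u.round(1),'crop',(u-(280,100))*4+(360,0))
E
```

```text
-0.031 0.039 [328.7 160.8] crop [554.88559052 243.27967684]
-0.031 0.1 [329.1 138. ] crop [556.33201478 152.04278695]
0 0.039 [332.8 151.6] crop [571.37907294 206.54068873]
0 0.1 [333.4 128.8] crop [573.62472963 115.22176441]
0.031 0.039 [336.8 142.8] crop [587.27740392 171.12739165]
0.031 0.1 [337.6 119.9] crop [590.262753    79.79476299]
```

```bash
python3 - <<'E'
from h import *
s=load('s2.png')
tc=np.array([.5505,-.328,.1515]); y=np.array([.18,-.983,0])
for k in(-.044,-.053,.044):
    for z in (.1325,.1515): print(k,z,np.round(proj(s,(tc+k*y)*[1,1,0]+[0,0,z]),1))
im=np.array(s['img'])
for v in range(100,130,2): print(v,im[v,322:336:3].tolist())
E
```

```text
-0.044 0.1325 [328.5 128.4]
-0.044 0.1515 [328.7 120.4]
-0.053 0.1325 [327.2 131.2]
-0.053 0.1515 [327.3 123.1]
0.044 0.1325 [341.  102.9]
0.044 0.1515 [341.3  94.9]
100 [[163, 84, 40], [64, 38, 29], [64, 38, 30], [66, 39, 29], [67, 42, 32]]
102 [[165, 83, 40], [65, 38, 29], [67, 39, 30], [66, 38, 29], [81, 53, 40]]
104 [[165, 84, 40], [65, 39, 30], [66, 40, 30], [67, 39, 29], [79, 43, 28]]
106 [[192, 97, 44], [65, 39, 29], [69, 40, 31], [65, 38, 29], [80, 43, 27]]
108 [[200, 102, 44], [66, 38, 30], [68, 40, 31], [67, 40, 30], [93, 49, 28]]
110 [[204, 106, 48], [65, 39, 29], [68, 40, 30], [70, 41, 32], [113, 58, 30]]
112 [[200, 103, 45], [68, 41, 31], [69, 42, 32], [69, 40, 30], [115, 59, 33]]
114 [[189, 98, 45], [68, 40, 31], [69, 40, 30], [71, 43, 32], [116, 59, 32]]
116 [[188, 97, 45], [72, 43, 32], [68, 40, 31], [68, 40, 30], [137, 68, 35]]
118 [[207, 108, 46], [164, 85, 39], [135, 69, 37], [97, 52, 33], [152, 76, 38]]
120 [[210, 109, 45], [216, 113, 49], [221, 115, 50], [215, 110, 46], [213, 111, 48]]
122 [[214, 111, 46], [220, 114, 50], [224, 118, 50], [222, 117, 48], [215, 113, 47]]
124 [[216, 112, 47], [224, 116, 48], [224, 119, 51], [216, 114, 48], [213, 111, 47]]
126 [[221, 116, 49], [224, 117, 49], [224, 118, 50], [215, 113, 48], [210, 108, 46]]
128 [[224, 117, 49], [225, 120, 50], [223, 119, 50], [213, 109, 46], [210, 110, 47]]
```

Call:
step_arm(
  steps=[
    [[0.1,-0.05,0.8],[0,0,0]],
    [[0,0,1],[0,0,0]],
    [[0,0,1],[0,0,0]],
    [[0,0,0.6],[0,0,0]],
    [[0,0,0],[0,0,0]],
    [[0,0,0],[0,0,0]],
  ],
)

```text
clock: 5.42
tool_pos: [0.5527, -0.3249, 0.0233]
eef_rot: [0.996, 0.093, 0.0, 0.0]
contact_force: [0.7, 0.0, -0.1]
opening: 0.703
finger_force: 0.0
```

```bash
python3 - <<'E'
from h import *
t=snap('top','t4.png');s=snap('side','s4.png')
cv2.imwrite('pics/c4.png',crop(s,280,100,110,100,5))
st=sensors.get_state();print(st['clock'],st['tool_pos'],st['contact_force'],R.from_quat(st['eef_rot']).as_matrix().round(3)[:,0])
E
```

```text
5.525 [ 0.55276547 -0.32491513  0.02352092] [ 0.16761537 -0.33739834  0.06282688] [0.983 0.185 0.001]
```

View pics/c4.png

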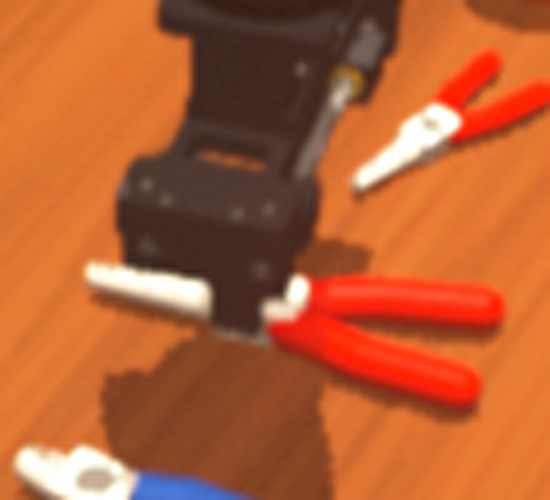

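Call:
step_arm(
  steps=[
    [[0,0,0.2],[0,0,0]],
    [[0,0,0],[0,0,0]],
    [[0,0,0.15],[0,0,0]],
    [[0,0,0],[0,0,0]],
  ],
)

```text
clock: 6.02
tool_pos: [0.5524, -0.3246, 0.0195]
eef_rot: [0.996, 0.093, -0.0, -0.0]
contact_force: [-0.2, 0.5, 0.5]
opening: 0.7
finger_force: 0.0
```

Call:
step_arm(
  steps=[
    [[0,0,0.1],[0,0,0]],
    [[0,0,0],[0,0,0]],
  ],
)

```text
clock: 6.28
tool_pos: [0.5525, -0.3247, 0.0186]
eef_rot: [0.996, 0.093, -0.0, -0.0]
contact_force: [-0.8, -0.8, 0.5]
opening: 0.702
finger_force: 0.0
```

Call:
step_arm(
  steps=[
    [[0,0,0.1],[0,0,0]],
    [[0,0,0.1],[0,0,0]],
    [[0,0,0],[0,0,0]],
  ],
)

```text
clock: 6.65
tool_pos: [0.5525, -0.3247, 0.0166]
eef_rot: [0.996, 0.093, -0.0, -0.0]
contact_force: [-0.6, 0.4, -0.1]
opening: 0.702
finger_force: 0.0
```

```bash
python3 - <<'E'
from h import *
s=snap('side','s5.png'); a=np.array(s['img'])
for v in range(158,176): print(v,a[v,322:336:3].tolist())
p=lambda z,k:np.round(proj(s,np.array([.5525,-.3247,0])+k*np.array([.185,-.983,0])+[0,0,z]),1)
print(p(0,-.031),p(.0,-.0485),p(0.02,-.031),p(0,-.013),p(.02,-.013))
E
```

```text
158 [[72, 45, 37], [71, 42, 35], [70, 42, 35], [79, 54, 45], [74, 44, 37]]
159 [[82, 57, 46], [70, 43, 34], [72, 44, 36], [73, 45, 37], [71, 42, 34]]
160 [[101, 76, 62], [69, 41, 33], [71, 42, 35], [70, 41, 33], [70, 41, 33]]
161 [[104, 80, 64], [68, 41, 33], [71, 43, 34], [70, 42, 34], [86, 59, 50]]
162 [[94, 69, 55], [69, 42, 32], [69, 41, 32], [72, 44, 36], [144, 111, 92]]
163 [[87, 58, 47], [69, 41, 33], [70, 41, 33], [76, 48, 39], [195, 134, 112]]
164 [[81, 48, 35], [69, 42, 33], [69, 41, 32], [77, 47, 39], [208, 90, 72]]
165 [[86, 51, 37], [71, 43, 34], [71, 42, 34], [75, 44, 36], [204, 48, 33]]
166 [[89, 51, 34], [68, 41, 34], [69, 41, 33], [76, 47, 38], [185, 39, 26]]
167 [[100, 54, 34], [72, 43, 32], [69, 42, 34], [81, 52, 43], [162, 53, 39]]
168 [[119, 62, 34], [90, 48, 33], [76, 44, 32], [86, 56, 45], [142, 68, 51]]
169 [[135, 69, 35], [115, 59, 34], [102, 54, 34], [97, 53, 37], [140, 77, 52]]
170 [[138, 70, 36], [129, 65, 33], [129, 64, 35], [122, 61, 35], [143, 73, 41]]
171 [[135, 68, 36], [133, 66, 34], [136, 68, 36], [136, 68, 35], [141, 71, 35]]
172 [[132, 67, 35], [133, 66, 34], [134, 66, 34], [142, 71, 37], [141, 71, 36]]
173 [[129, 66, 34], [135, 67, 35], [137, 69, 37], [142, 71, 37], [139, 69, 35]]
174 [[130, 67, 34], [135, 67, 35], [138, 70, 36], [139, 70, 35], [141, 70, 36]]
175 [[132, 66, 35], [136, 68, 36], [139, 70, 37], [137, 68, 35], [143, 71, 36]]
[328.1 174.5] [325.8 179.8] [328.2 167.7] [330.5 169.1] [330.6 162.3]
```

Image and force both say the fingertips are about 17 mm above the bench, so they stand near the reported z itself. I'll keep descending carefully.

Call:
step_arm(
  steps=[
    [[0,0,0.2],[0,0,0]],
    [[0,0,0.2],[0,0,0]],
    [[0,0,0.2],[0,0,0]],
    [[0,0,0],[0,0,0]],
  ],
)

```text
clock: 7.2
tool_pos: [0.5524, -0.3246, 0.0104]
eef_rot: [0.996, 0.093, -0.0, -0.0]
contact_force: [-0.2, -0.5, 0.6]
opening: 0.703
finger_force: 0.0
```

Call:
step_arm(
  steps=[
    [[0,0,0.15],[0,0,0]],
    [[0,0,0.15],[0,0,0]],
    [[0,0,0.15],[0,0,0]],
    [[0,0,0],[0,0,0]],
  ],
)

```text
clock: 7.7
tool_pos: [0.5524, -0.3246, 0.006]
eef_rot: [0.996, 0.093, -0.0, -0.0]
contact_force: [-0.9, 0.3, 0.2]
opening: 0.704
finger_force: 0.0
```

```bash
python3 - <<'E'
from h import *
s=snap('side','s6.png'); a=np.array(s['img'])
print(a[164:182,328,0].tolist()); cv2.imwrite('pics/c6.png',crop(s,280,100,110,100,5))
st=sensors.get_state();print(st['clock'],st['tool_pos'],st['contact_force'])
E
```

```text
[71, 69, 70, 69, 68, 70, 70, 71, 87, 116, 135, 138, 140, 140, 137, 138, 138, 140]
7.75 [ 0.55248676 -0.32466143  0.00610405] [0.35251101 0.07223193 0.45700909]
```

View pics/c6.png

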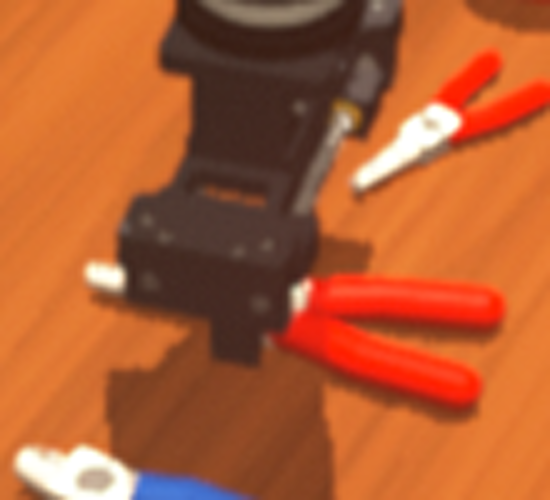

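Call:
step_arm(
  steps=[
    [[0,0,0.15],[0,0,0]],
    [[0,0,0.1],[0,0,0]],
    [[0,0,0],[0,0,0]],
  ],
)

```text
clock: 8.12
tool_pos: [0.5524, -0.3247, 0.0036]
eef_rot: [0.996, 0.093, -0.0, -0.0]
contact_force: [-0.3, 0.2, 0.1]
opening: 0.7
finger_force: 0.0
```

Call:
step_arm(
  steps=[
    [[0,0,0],[0,0,0]],
    [[0,0,0],[0,0,0]],
    [[0,0,0],[0,0,0]],
    [[0,0,0],[0,0,0]],
    [[0,0,0],[0,0,0]],
    [[0,0,0],[0,0,0]],
  ],
  claw=-1,
  grip_force=45,
)

```text
clock: 8.88
tool_pos: [0.5526, -0.3249, 0.0038]
eef_rot: [0.996, 0.093, 0.0, 0.0]
contact_force: [-0.2, -1.1, 1.4]
opening: 0.291
finger_force: 55.1
```

Call:
step_arm(
  steps=[
    [[0,0,-0.5],[0,0,0]],
    [[0,0,-1],[0,0,0]],
    [[0,0,-2],[0,0,0]],
    [[0,0,-3],[0,0,0]],
    [[0,0,-3],[0,0,0]],
    [[0,0,-2],[0,0,0]],
    [[0,0,-1],[0,0,0]],
    [[0,0,0],[0,0,0]],
  ],
)

```text
clock: 9.88
tool_pos: [0.5527, -0.3247, 0.1291]
eef_rot: [0.996, 0.093, 0.0, 0.0]
contact_force: [0.2, 0.1, -1.7]
opening: 0.289
finger_force: 54.5
```

```bash
python3 - <<'E'
from h import *
st=sensors.get_state();print(st['clock'],st['tool_pos'],st['contact_force'],st['opening'])
plan((.5,-.05,.15),76,10); plan((.4955,.2235,.12),142.6,10,(.5,-.05,.15),76)
E
```

```text
9.875 [ 0.55272892 -0.32467097  0.12911811] [ 0.16654538  0.07983843 -1.73018159] 0.2892394679846812
[[[-0.01, -2.8, -0.21], [0.0, -0.0, -6.5]], [[0.31, -2.78, -0.21], [0.0, -0.0, -6.5]], [[0.62, -2.73, -0.21], [0.0, -0.0, -6.5]], [[0.93, -2.64, -0.21], [0.0, -0.0, -6.5]], [[1.22, -2.52, -0.21], [0.0, -0.0, -6.5]], [[1.5, -2.36, -0.21], [0.0, -0.0, -6.5]], [[1.76, -2.17, -0.21], [0.0, -0.0, -6.5]], [[2.0, -1.96, -0.21], [0.0, -0.0, -6.5]], [[2.21, -1.72, -0.21], [0.0, -0.0, -6.5]], [[2.39, -1.46, -0.21], [0.0, -0.0, -6.5]]]
[[[2.64, -0.71, 0.3], [0.0, 0.0, -6.7]], [[2.71, -0.39, 0.3], [0.0, 0.0, -6.7]], [[2.73, -0.08, 0.3], [0.0, 0.0, -6.7]], [[2.72, 0.24, 0.3], [0.0, 0.0, -6.7]], [[2.68, 0.55, 0.3], [0.0, 0.0, -6.7]], [[2.6, 0.86, 0.3], [0.0, 0.0, -6.7]], [[2.48, 1.16, 0.3], [0.0, 0.0, -6.7]], [[2.33, 1.44, 0.3], [0.0, 0.0, -6.7]], [[2.15, 1.7, 0.3], [0.0, 0.0, -6.7]], [[1.93, 1.93, 0.3], [0.0, 0.0, -6.7]]]
```

Call:
step_arm(
  steps=[
    [[0,-2.8,-0.2],[0,0,-6.5]],
    [[0.3,-2.8,-0.2],[0,0,-6.5]],
    [[0.6,-2.75,-0.2],[0,0,-6.5]],
    [[0.95,-2.65,-0.2],[0,0,-6.5]],
    [[1.2,-2.5,-0.2],[0,0,-6.5]],
    [[1.5,-2.35,-0.2],[0,0,-6.5]],
    [[1.75,-2.15,-0.2],[0,0,-6.5]],
    [[2.0,-1.95,-0.2],[0,0,-6.5]],
    [[2.2,-1.7,-0.2],[0,0,-6.5]],
    [[2.4,-1.45,-0.2],[0,0,-6.5]],
  ],
)

```text
clock: 11.12
tool_pos: [0.5002, -0.0486, 0.1483]
eef_rot: [0.788, 0.615, -0.0, -0.0]
contact_force: [-0.8, 0.6, -1.3]
opening: 0.289
finger_force: 54.5
```

Call:
step_arm(
  steps=[
    [[2.65,-0.7,0.3],[0,0,-6.7]],
    [[2.7,-0.4,0.3],[0,0,-6.7]],
    [[2.75,-0.1,0.3],[0,0,-6.7]],
    [[2.7,0.25,0.3],[0,0,-6.7]],
    [[2.7,0.55,0.3],[0,0,-6.7]],
    [[2.6,0.85,0.3],[0,0,-6.7]],
    [[2.5,1.15,0.3],[0,0,-6.7]],
    [[2.35,1.45,0.3],[0,0,-6.7]],
    [[2.15,1.7,0.3],[0,0,-6.7]],
    [[1.9,1.9,0.3],[0,0,-6.7]],
    [[0,0,0],[0,0,0]],
    [[0,0,0],[0,0,0]],
  ],
)

```text
clock: 12.62
tool_pos: [0.4963, 0.2226, 0.1184]
eef_rot: [0.321, 0.947, -0.001, -0.0]
contact_force: [0.4, -0.6, -2.4]
opening: 0.291
finger_force: 54.5
```

```bash
python3 - <<'E'
from h import *
t=snap('top','t7.png');s=snap('side','s7.png')
cv2.imwrite('pics/c7.png',np.hstack([crop(t,110,130,150,160,2.5),crop(s,80,240,225,240,1.66)[:400]]))
st=sensors.get_state();print(st['clock'],st['tool_pos'],st['opening'],R.from_quat(st['eef_rot']).as_matrix().round(3).tolist(),st['q'].round(2))
plan((.4955,.2235,.06),142.6,6)
E
```

```text
Traceback (most recent call last):
ValueError: all the input array dimensions except for the concatenation axis must match exactly, but along dimension 0, the array at index 0 has size 400 and the array at index 1 has size 398
```

```bash
python3 - <<'E'
from h import *
st=sensors.get_state();print(st['clock'],st['tool_pos'],R.from_quat(st['eef_rot']).as_matrix().round(3).tolist(),st['q'].round(2))
plan((.4955,.2235,.05),142.6,1)
E
```

```text
12.725 [0.49669085 0.22203199 0.11864572] [[-0.794, 0.608, -0.0], [0.608, 0.794, -0.001], [-0.001, -0.001, -1.0]] [-0.43  0.75 -0.12  1.91  0.18  0.49  0.24]
[[[0.19, 0.05, 6.86], [-0.1, 0.0, -0.1]]]
```

Call:
step_arm(
  steps=[
    [[0.1,0,1.5],[0,0,0]],
    [[0.05,0,2],[0,0,0]],
    [[0,0,2],[0,0,0]],
    [[0,0,1.2],[0,0,0]],
    [[0,0,0],[0,0,0]],
    [[0,0,0],[0,0,0]],
  ],
)

```text
clock: 13.48
tool_pos: [0.4957, 0.2246, 0.0521]
eef_rot: [0.32, 0.947, 0.0, 0.0]
contact_force: [-0.2, -0.6, -1.7]
opening: 0.291
finger_force: 54.5
```

```bash
python3 - <<'E'
from h import *
t=snap('top','t7.png');s=snap('side','s7.png')
im=np.zeros((600,800,3),np.uint8)
a=crop(t,120,145,140,140,2.8); b=crop(s,100,250,200,220,2); im[:a.shape[0],:a.shape[1]]=a; im[:b.shape[0],400:400+b.shape[1]]=b
cv2.imwrite('pics/c7.png',im[:450])
st=sensors.get_state();print(st['clock'],st['tool_pos'],st['contact_force'],R.from_quat(st['eef_rot']).as_matrix().round(3)[:,0])
# predicted pixels of pliers tip & handle-end, at current pose, and of pocket tip/edges
p=st['tool_pos'];x=R.from_quat(st['eef_rot']).as_matrix()[:,0]
for i,n,o,k,ox in((t,'t',(120,145),2.8,0),(s,'s',(100,250),2,400)):
    for nm,q in(('tip',p+x*.08+[0,0,.006]),('pockettip z32',np.array([.4955,.2235,.032])+.085*x*[1,1,0])): print(n,nm,((np.array(proj(i,q))-o)*k+(ox,0)).round(0))
E
```

```text
13.575 [0.49592514 0.22475287 0.05237321] [ 0.34195792  0.4261242  -2.00153961] [-0.795  0.607 -0.001]
t tip [ 99. 272.]
t pockettip z32 [106. 281.]
s tip [619. 355.]
s pockettip z32 [630. 372.]
```

View pics/c7.png

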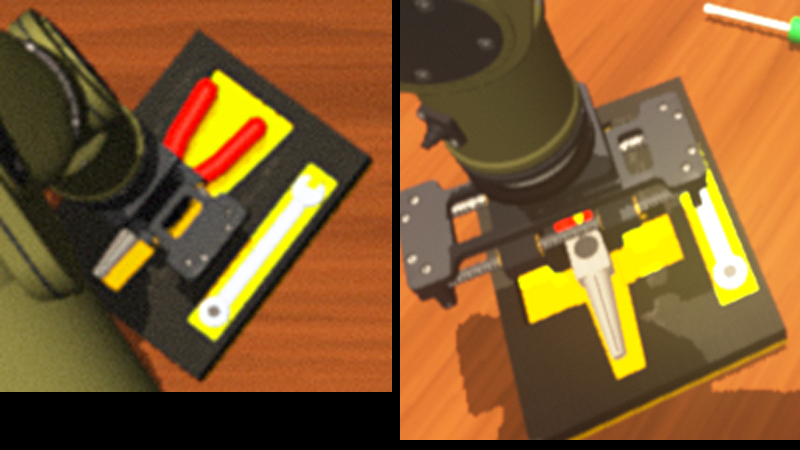

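Call:
step_arm(
  steps=[
    [[0,-0.05,0.8],[0,0,0]],
    [[0,0,0.8],[0,0,0]],
    [[0,0,0.5],[0,0,0]],
    [[0,0,0.2],[0,0,0]],
    [[0,0,0],[0,0,0]],
  ],
)

```text
clock: 14.2
tool_pos: [0.495, 0.2241, 0.0285]
eef_rot: [0.32, 0.947, -0.0, -0.0]
contact_force: [-0.1, -0.3, -2.4]
opening: 0.288
finger_force: 54.5
```

Call:
step_arm(
  steps=[
    [[0,0,0.19],[0,0,0]],
    [[0,0,0.19],[0,0,0]],
    [[0,0,0.19],[0,0,0]],
  ],
)

```text
clock: 14.58
tool_pos: [0.4953, 0.2243, 0.0238]
eef_rot: [0.32, 0.947, 0.0, 0.0]
contact_force: [-2.2, -1.2, 7.9]
opening: 0.291
finger_force: 54.7
```

Call:
step_arm(
  steps=[
    [[0,0,0.19],[0,0,0]],
    [[0,0,0.19],[0,0,0]],
  ],
)

```text
clock: 14.82
tool_pos: [0.4952, 0.2242, 0.0201]
eef_rot: [0.32, 0.947, 0.0, 0.0]
contact_force: [-0.8, -0.8, 7.1]
opening: 0.286
finger_force: 54.7
```

Call:
step_arm(
  steps=[
    [[0,0,0.19],[0,0,0]],
  ],
)

```text
clock: 14.95
tool_pos: [0.4953, 0.2243, 0.0183]
eef_rot: [0.32, 0.947, 0.0, 0.0]
contact_force: [-2.4, -0.9, 8.3]
opening: 0.29
finger_force: 54.7
```

Call:
step_arm(
  steps=[
    [[0,0,0.12],[0,0,0]],
  ],
)

```text
clock: 15.08
tool_pos: [0.4953, 0.2242, 0.0176]
eef_rot: [0.32, 0.947, 0.0, 0.0]
contact_force: [-4.5, -1.6, 21.3]
opening: 0.291
finger_force: 55.0
```

Call:
step_arm(
  steps=[
    [[0,0,0.08],[0,0,0]],
    [[0,0,0],[0,0,0]],
  ],
)

```text
clock: 15.32
tool_pos: [0.4953, 0.2243, 0.0176]
eef_rot: [0.32, 0.947, 0.0, 0.001]
contact_force: [-3.1, -1.9, 20.7]
opening: 0.29
finger_force: 54.9
```

It bottomed out at the expected height, so I'll relieve the load, release and retreat.

Call:
step_arm(
  steps=[
    [[0,0,-0.1],[0,0,0]],
    [[0,0,0],[0,0,0]],
  ],
)

```text
clock: 15.58
tool_pos: [0.4952, 0.2243, 0.0177]
eef_rot: [0.32, 0.947, 0.0, 0.0]
contact_force: [-2.5, -0.7, 11.0]
opening: 0.289
finger_force: 54.8
```

Call:
step_arm(
  steps=[
    [[0,0,0],[0,0,0]],
    [[0,0,0],[0,0,0]],
    [[0,0,0],[0,0,0]],
    [[0,0,0],[0,0,0]],
  ],
  claw=0.2,
)

```text
clock: 16.08
tool_pos: [0.4952, 0.224, 0.0162]
eef_rot: [0.32, 0.947, -0.0, 0.0]
contact_force: [-0.3, 0.0, -0.2]
opening: 0.601
finger_force: 0.0
```

Call:
step_arm(
  steps=[
    [[0,0,-0.5],[0,0,0]],
    [[0,0,-1.5],[0,0,0]],
    [[0,0,-3],[0,0,0]],
    [[0,0,-4],[0,0,0]],
    [[0,0,-5],[0,0,0]],
    [[-4,-3,-4],[0,0,0]],
    [[-5,-3,-2],[0,0,0]],
    [[-5,-3,0],[0,0,0]],
    [[-3,-2,0],[0,0,0]],
    [[0,0,0],[0,0,0]],
  ],
)

```text
clock: 17.32
tool_pos: [0.5638, 0.0302, 0.2163]
eef_rot: [0.323, 0.946, -0.001, 0.001]
contact_force: [-0.8, -0.1, -0.0]
opening: 0.6
finger_force: 0.0
```

```bash
python3 - <<'E'
from h import *
t=snap('top','t8.png');s=snap('side','s8.png')
im=np.zeros((450,800,3),np.uint8)
a=crop(t,120,145,140,140,2.8); b=crop(s,100,270,200,200,2); im[:a.shape[0],:a.shape[1]]=a; im[:b.shape[0],400:400+b.shape[1]]=b
cv2.imwrite('pics/c8.png',im)
st=sensors.get_state();print(st['clock'],st['tool_pos'],st['contact_force'])
E
```

```text
17.425 [0.56290203 0.03520262 0.21604073] [ 0.4165433   0.17272623 -0.12841494]
```

View pics/c8.png

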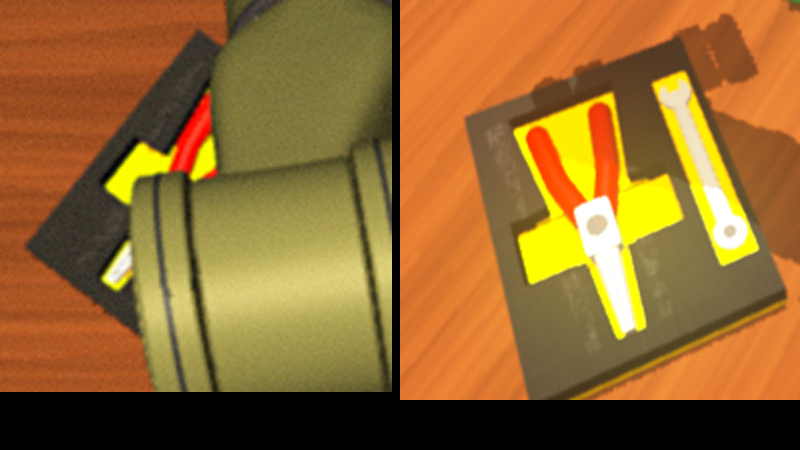

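```bash
python3 - <<'E'
from h import *
s=load('s8.png');o=np.array([.4952,.2241,0]);x=np.array([-.795,.607,0]);y=np.array([-.607,-.795,0])
for n,a,b in(('tip',.08,0),('pivot',0,0),('h-',-.103,-.026),('h+',-.103,.026)):
    for z in (.024,.034): print(n,z,((np.array(proj(s,o+a*x+b*y+[0,0,z]))-(100,270))*2+(400,0)).round(0))
E
```

```text
tip 0.024 [630. 329.]
tip 0.034 [628. 325.]
pivot 0.024 [600. 228.]
pivot 0.034 [597. 223.]
h- 0.024 [536. 128.]
h- 0.034 [532. 122.]
h+ 0.024 [598. 104.]
h+ 0.034 [595.  98.]
```

The side view agrees with a flat, home pose: the tip at (630,330), pivot at (597,224) and handle ends at (538,130) and (598,105) all match prediction within 2 px.

```bash
python3 -c "
from h import *
print(finish_job())"
```

```text
the job is handed in; nothing more can be done
None
```

The red long-nose pliers are in their foam pocket, nose in the narrow end, pressed fully down and released; the arm went nowhere near the cutters after the pick-up and the job was handed in at about 17.5 s, with no verdict returned.

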